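# Re-index the swing arm of a bench mitre jig by its pull-ring pin

### The arm

A 6-joint arm with a two-finger parallel gripper is mounted at the origin on a cart in front of the work surface, level with it; the furniture and walls round the work are solid. World frame = base frame: x ahead of the robot, y to its left, z up, the work surface at z = 0. Lengths are in m, angles in rad, forces in N, time in s.
With the tool pointing down it reaches from about 0.325 to 0.85 m from the base axis. Payload 15.5 kg.
Tool frame: the origin (TCP) lies at the very end of the fingers, on their centre line; the grasp point (between the pads) lies 19 mm behind it; z points along the fingers, y is the line along which they close (so a half turn about z gives the same grasp; the last joint's range is limited). The gripper opens to 91 mm and grips with 3 to 60 N. Pads are 32 mm wide; open, the fingers measure 118 mm over their backs; the gripper's body (76 mm by 178 mm) begins 60 mm behind the grasp point.
Start: joints at [1.167, 0.494, 1.345, -0, 1.302, -0.096], TCP at [0.189, 0.596, 0.214] pointing down, gripper open.
Joint ranges: [-2.91, 2.91], [-0.82, 2.16], [0.22, 2.67], [-1.22, 4.37], [0.12, 2.79], [-3.08, 3.08]. Speed limits (rad/s): [1.89, 1.89, 2.57, 3.01, 3.01, 3.01].

### API

Orientations are given as a rotation vector (axis times angle).
In Python, from station import readout, viewer, robot gives the robot as it stands.
- The arm moves only by the shell command python3 -m pendant 'ROWS'. ROWS is JSON, a list of rows, each an object of numbers: "gripper": the closure, from -1 (fully open) to 1 (shut); "dx", "dy", "dz": the shift along the tool's x, y, z in cm; "ax", "ay", "az": the turn, a rotation vector about the tool's x, y, z in rad. In form: [{"gripper": .., "dx": .., "dy": .., "dz": .., "ax": .., "ay": .., "az": ..}, ...]. A call has 1 to 20 rows; each row shifts and turns the commanded pose from where the row before left it, along the tool's axes as they then stand; what a row does not reach is not made up. A row lasts 1/8 s, in which the tool goes at most 62.5 mm and 10.7 degrees, less where a joint would pass 70% of its speed; a pose out of reach is approached as far as the arm can. A call with a gripper value outside its range is refused whole. The fingers move at their own pace and stop on an object; the grip force is fixed at half the most. Time passes only in rows, so rows that do not move let the fingers close. It gives the time, the measured TCP pose, the force, the opening and the grip force at its end, in the units of the state.
- readout.read_state(): the state, without advancing time (a new reading comes with each control period).
- viewer.snapshot(name): name is "scene" or "top" or "wrist"; returns a dict with "img" (400x640x3 uint8, red, green, blue), "z_map" (400x640 float32, m along the optical axis (not along the pixel's ray), 0 where there is no reading), "vfov" (degrees; the focal length in pixels is half the picture's height over the tangent of half this angle, whatever the lens; pixels are square), "cx", "cy" (the principal point, pixels), "eye" and "attitude" of the camera in the world. Camera axes: x right, y down, z forward; pixel columns grow to the right and rows downward; lengths in m; the calibration is good to about 2 mm. A picture is of the moment at which its call begins.
- robot.close_job(): hands the job in; it is judged then, once.
The state is a dict: "time_s": time; "joints": joint angles; "joint_vel": joint speeds; "effort": joint torques, N m; "ee_pos": TCP position; "tcp_rot": TCP orientation; "contact_force": force on the tool from outside, world axes, zero at the start; "torque": the same for the moment, N m; "grip_width": finger opening in m; "finger_force": force on a finger pad.
Only numpy, scipy, OpenCV 4.12 (cv2) and the standard library are available. Lean on these libraries where they do the work, as an engineer would, in place of code of your own. Each camera call takes 0.05 s, during which the arm holds its last target. There are 200 camera calls.

### The job

Set the bench mitre jig over from the square cut to its first mitre angle: hook a fingertip under the red pull ring of the spring index pin, gently lift the pin clear of its hole, and with the pin up swing the arm one hole to the robot's right (anticlockwise seen from above). Then let the ring down so that the pin drops fully home in that next hole, and take the finger out of the ring. Do not grip the ring, and leave the maple blank on the jig and the things on the bench as they are.

Things in the scene. Friction and masses are not known exactly. Their poses are not given: they have to be found in the camera images.
- mitre_jig: bench mitre jig, fixed: green cast base; plywood table 90 x 242 mm, top 62 mm above the bench, with a split aluminium fence (top at 112 mm); in front a steel quadrant, 153 to 197 mm from the pivot, top at 30 mm, with five 10.5 mm index holes 15 degrees apart on a 175 mm radius. Origin on the bench under the arm's vertical pivot; x points from quadrant to fence, away from the robot, z up
- swing_arm (a joint): grey swing arm on the pivot, 34 mm wide, top 46 mm above the bench, reaching over the quadrant towards the robot. Rad: 0 at the middle hole (square cut, the start), growing anticlockwise from above as the ring end moves to the robot's right; next hole at 0.262 (15 degrees). Needs 1 to 3 N at the ring, stays where left; locked while the pin is in a hole; range -0.6 to 0.6
- pull_ring (a joint): lift of the index pin (8 mm, round nose) and its ring, m, straight up: 0 fully home in a hole, 0.012 when the nose just clears the hole or rests on the quadrant between holes, 0.026 at the upper stop. Spring and weight press it down with 6 N at 0, 10 N at the stop. Let down between holes, the nose rides on the quadrant and drops into the next hole as the arm is swung over it
- ring_centre (a point): centre of the pull ring: red-dipped steel ring, 46 mm inside, 58 mm outside, 6 mm round bar, rigid with the pin, 160 mm from the pivot and 104 mm above the bench when home. It stands across the arm, open along the arm's length, its top leaning 35 degrees towards the pivot: a finger pointing down at 25 to 45 degrees off vertical, its tip towards the pivot, passes through it under its upper bow
- plunger_barrel (a point): top centre of the plunger's upright barrel on the arm, which the pin slides in: 22 mm diameter, 76 mm above the bench, 175 mm from the pivot; the ring's foot sits on it. Beyond the ring, towards the pivot, the bare arm's top (46 mm) lies below, up to the first saw guide (two steel posts under a black cap, 42 mm wide, top at 151 mm) 92 mm from the pivot; a second guide stands 75 mm behind the pivot
- next_hole (a point): mouth of the index hole that the pin must end in, first to the right of the middle hole: on the quadrant's top, 175 mm from the pivot, 46 mm from the middle hole
- maple_blank: pale maple blank, 40 x 170 x 40 mm, lying loose along the fence on the jig's table; origin at the centre of its underside, y along its length. To be left where it lies
- red_blank: red wooden pen blank, 20 x 130 x 20 mm, on the bench to the right; origin at the centre of its underside; leave alone
- dark_blank: dark wooden pen blank, 20 x 128 x 20 mm, on the bench to the right; origin at the centre of its underside; leave alone
- sanding_block: brown sanding block, 52 x 90 x 27 mm, on the bench to the left; origin at the centre of its underside; leave alone
- hex_key: steel hex key, 40 x 115 x 8 mm, lying in front of the jig; origin at the centre of its underside; leave alone
- tape_measure: yellow tape measure, 34 x 70 x 62 mm, behind the strip on the left; origin at the centre of its underside; leave alone
- pencil: red pencil, 14 x 152 x 8 mm, on the bench at the left; origin at the centre of its underside; leave alone

How it is judged:
On the way, in this order (a step that is already met when the one before it is completed fails the run):
1. the index pin is lifted clear of the square-cut hole by a finger in the ring, the arm still there (value of joint pull_ring above 0.0125 m and value of joint swing_arm between -0.06 and 0.06 rad and contact force between the fingers and mitre_jig above 1 N), for 0.1 s.
2. the arm is swung towards the next hole on the right with the pin out of its hole (value of joint pull_ring above 0.009 m and value of joint swing_arm above 0.12 rad), for 0.05 s.
3. the pin has dropped fully home in the next hole (value of joint pull_ring below 0.002 m and value of joint swing_arm between 0.235 and 0.289 rad), for 0.2 s.
At the end, for the whole second after the job is handed in: the pin is fully home (lift under 2 mm) in the first hole to the right of the square-cut hole (arm at 0.262 rad, within 0.027), the arm at rest, the finger out of the ring, the maple blank within 10 mm of where it lay (all of step 3 and velocity of joint swing_arm between -0.05 and 0.05 rad/s and distance of maple_blank from where it was at the start of the episode below 0.01 m); the robot touches nothing.
It fails at once if the maple blank on the jig is shifted by more than 10 mm (distance of maple_blank from where it was at the start of the episode above 0.01 m).
It fails at once if a thing on the bench is moved by more than 20 mm (distance of any of red_blank, dark_blank, sanding_block, hex_key, tape_measure, pencil from where it was at the start of the episode above 0.02 m).
It fails at once if the ring is lifted in a grip instead of on a fingertip: squeezed or wrenched with over 34 N (fingers on the jig, both sides added) while the pin is part way up (contact force between the fingers and mitre_jig above 34 N and value of joint pull_ring between 0.004 and 0.0245 m).
It also fails if it takes over 51 s, if anything falls off the work surface, if the arm or the gripper's body presses on something with over 40 N, if the wrist force passes 120 N, or if a joint passes its speed limit or range.

## Working session

There is one attempt and no reset: what is moved stays moved. The work goes in short steps, Python scripts to look and compute and a shell command to move; the robot and the scene stay as the last step left them, time stands still between calls to the robot, and variables do not carry over. Pictures are saved under pics/ and viewed, at most 10 in all, crops included, and the job is handed in when it is done.

```bash
mkdir -p pics
cat > h.py <<'E'
import numpy as np, cv2
from scipy.spatial.transform import Rotation as R
from station import readout, viewer, robot
def cloud(s):
    h,w=s["z_map"].shape; f=h/2/np.tan(np.radians(s["vfov"])/2)
    u,v=np.meshgrid(np.arange(w),np.arange(h)); z=s["z_map"]
    p=np.stack([(u-s["cx"])/f*z,(v-s["cy"])/f*z,z],-1)
    A=np.array(s["attitude"]); A=A if A.shape==(3,3) else R.from_rotvec(A).as_matrix()
    return p@A.T+np.array(s["eye"])
E
python3 - <<'E'
from h import *
for n in("scene","top"):
    s=viewer.snapshot(n); cv2.imwrite(f"pics/{n}0.png",s["img"][...,::-1]); print(n,s["eye"],np.array(s["attitude"]),s["vfov"],s["cx"],s["cy"])
    P=cloud(s); np.savez(f"{n}0.npz",P=P,img=s["img"])
print(readout.read_state())
E
```

```text
scene [0.02765367 0.73912268 1.19841331] [-0.92554434  2.60201593 -0.9549183 ] 54.67592273495138 317.83484391902914 199.0173487778041
top [0.37700365 0.0485176  1.30185997] [-2.09936593  2.14889081 -0.21401778] 55.722468948111924 320.8134766886212 205.1673079010455
{'time_s': 0.1, 'joints': array([ 1.16750903e+00,  4.94119006e-01,  1.34607668e+00, -3.35586313e-05,
        1.30250555e+00, -9.54739839e-02]), 'joint_vel': array([-0.00148631, -0.00220456, -0.00220782,  0.00060539,  0.00077275,
        0.00046158]), 'effort': array([ 6.46547596e-05, -8.80229759e+01, -3.82545698e+01,  7.04919454e-02,
        4.81653423e-02, -1.14360748e-04]), 'ee_pos': array([0.18921388, 0.59530259, 0.21339662]), 'tcp_rot': array([-4.81554400e-01, -3.10422049e+00,  1.69989088e-03]), 'contact_force': array([-0.57568691, -0.56551448, -0.27927802]), 'torque': array([0.04055683, 0.00488201, 0.012506  ]), 'finger_force': 0.0, 'grip_width': 0.09114838975431447}
```

View pics/scene0.png

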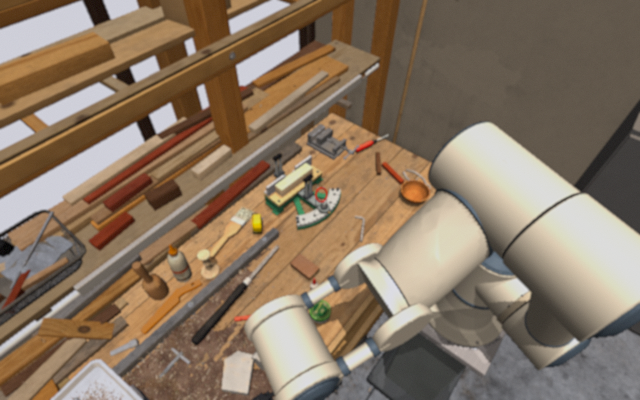

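View pics/top0.png

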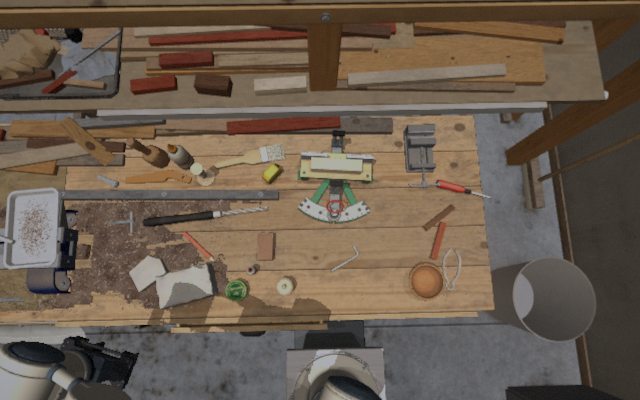

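The top view shows the jig around (336,180), with the red ring near (336,209), the quadrant at (335,210), and the saw guide caps above it on the arm. In the scene view the ring is near (322,192).

Run:
```python
from h import *
for n,(u0,u1,v0,v1) in (("top",(285,390,120,230)),("scene",(255,350,140,235))):
    d=np.load(n+"0.npz"); P=d["P"][v0:v1,u0:u1]; I=d["img"][v0:v1,u0:u1]
    hsv=cv2.cvtColor(I,cv2.COLOR_RGB2HSV).astype(int); H,S,V=hsv[...,0],hsv[...,1],hsv[...,2]
    red=((H<6)|(H>174))&(S>130)&(V>70)
    Q=P[red&(P[...,2]>.05)]; print(n,"red",len(Q),Q.mean(0),Q.min(0),Q.max(0),Q.max(0)/2+Q.min(0)/2)
    for nm,lo,hi in(("caps",.140,.162),("table",.056,.068),("fence",.107,.116),("blank",.098,.105),("quad",.026,.034)):
        m=(P[...,2]>lo)&(P[...,2]<hi)
        k,l,st,c=cv2.connectedComponentsWithStats(m.astype(np.uint8))
        for i in range(1,k):
            if st[i,4]>8:
                q=P[l==i]; r=cv2.minAreaRect(q[:,:2].astype(np.float32)*1000); print(nm,st[i,4],q.mean(0).round(4),np.round(r[0]),np.round(r[1]),round(r[2],1))
    cv2.imwrite(f"pics/crop_{n}.png",cv2.resize(I,None,fx=5,fy=5,interpolation=2)[...,::-1])
```

```text
top red 148 [0.7946773  0.03685024 0.0825668 ] [ 0.37700365 -0.03656831  0.05000585] [0.92697029 0.15351791 1.30185997] [0.65198697 0.0584748  0.67593291]
caps 76 [ 0.8376 -0.0244  0.149 ] [839. -25.] [39. 20.] 88.1
caps 78 [ 0.6718 -0.0126  0.1493] [672. -12.] [41. 18.] 85.5
table 17 [ 0.8381 -0.0241  0.0595] [838. -23.] [12. 23.] 74.7
table 10 [ 0.8305 -0.0382  0.06  ] [830. -38.] [11.  8.] 87.4
table 88 [ 0.7901 -0.023   0.0609] [790. -24.] [68. 18.] 84.8
table 655 [ 0.7298 -0.0148  0.061 ] [740. -17.] [242.  62.] 85.7
table 25 [ 0.6657 -0.0126  0.0586] [666. -12.] [37. 12.] 88.9
fence 82 [0.7793 0.0563 0.1107] [780.  56.] [89. 11.] 86.4
fence 82 [ 0.7677 -0.0955  0.1105] [768. -96.] [89. 12.] 84.9
blank 526 [ 0.7491 -0.0181  0.1011] [749. -21.] [179.  44.] 86.1
quad 524 [ 0.9106 -0.1264  0.0295] [ 910. -117.] [202.  47.] 88.7
quad 76 [0.8958 0.0429 0.0298] [897.  49.] [114.  13.] 88.1
quad 295 [0.6095 0.06   0.0294] [609.  58.] [111.  46.] 60.2
quad 271 [ 0.5979 -0.0728  0.0292] [598. -68.] [ 47. 118.] 20.0
scene red 23 [ 0.65765916 -0.00078274  0.09280901] [ 0.58642272 -0.032695
[... 1064 characters left out ...]
102.  10.] 89.2
blank 297 [ 0.748  -0.0135  0.1009] [750. -17.] [199.  52.] 86.6
quad 10 [ 0.8735 -0.275   0.0306] [ 872. -274.] [31. 16.] 47.6
quad 15 [ 0.7879 -0.3518  0.0312] [ 789. -352.] [17. 32.] 81.7
quad 156 [ 0.9091 -0.1716  0.029 ] [ 914. -164.] [128.  59.] 86.2
quad 57 [ 0.7952 -0.2812  0.0302] [ 799. -285.] [ 29. 114.] 89.6
quad 101 [ 0.9043 -0.023   0.0295] [901. -21.] [ 45. 167.] 22.1
quad 154 [ 0.5972 -0.0778  0.0291] [591. -65.] [ 45. 120.] 24.5
quad 10 [0.7734 0.1006 0.0291] [774. 101.] [ 4. 39.] 87.2
quad 10 [0.7195 0.0985 0.0297] [719.  99.] [17.  7.] 62.3
quad 204 [0.6039 0.0559 0.0288] [603.  52.] [122.  52.] 64.3
quad 11 [0.7106 0.2202 0.03  ] [711. 220.] [20.  4.] 66.4
```

View pics/crop_top.png

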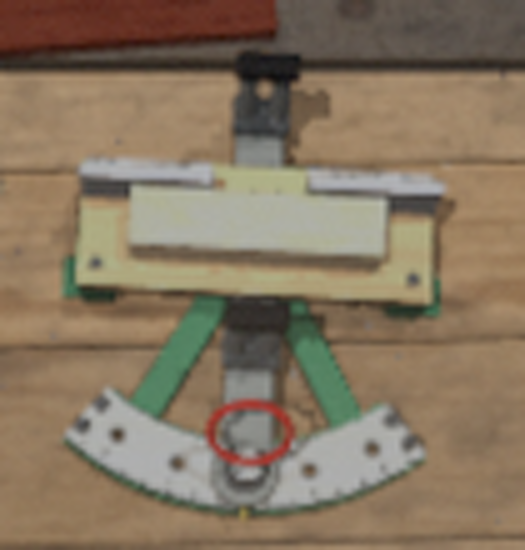

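The ring is a clear red ellipse at crop (250,432), i.e. full-image pixel (335,206). The barrel lies just below it, and the next hole is on the right at crop (309,470).

```bash
cat >> h.py <<'E'
X=np.array([.997,-.0755,0]);X/=np.linalg.norm(X);Z=np.array([0,0,1.]);Y=np.cross(Z,X)
piv=np.array([.7637,-.0192,0]); a=np.radians(45)
def frame(phi,a=a):
    Rz=R.from_rotvec([0,0,phi]).as_matrix(); d=Rz@(np.sin(a)*X-np.cos(a)*Z); y=Rz@Y
    return np.stack([np.cross(y,d),y,d],1)
def ring(phi,lift=0): return piv+R.from_rotvec([0,0,phi]).apply(-.160*X)+(.104+lift)*Z
FO=.052
def tcp_for(phi,lift,adv,off=(0,0,0),a=a):
    F=frame(phi,a); return F,ring(phi,lift)+F@(np.array([0,FO,adv])+off)
def delta(Rt,pt,R0=None,p0=None):
    s=readout.read_state()
    if R0 is None: R0=R.from_rotvec(s["tcp_rot"]).as_matrix(); p0=s["ee_pos"]
    return (R0.T@(pt-p0)*100).round(2),R.from_matrix(R0.T@Rt).as_rotvec().round(4)
E
python3 - <<'E'
from h import *
print("ring",ring(0))
for n,(u0,u1,v0,v1) in (("top",(318,352,195,222)),("scene",(305,335,178,206))):
    d=np.load(n+"0.npz"); P=d["P"][v0:v1,u0:u1]; I=d["img"][v0:v1,u0:u1]
    hsv=cv2.cvtColor(I,cv2.COLOR_RGB2HSV).astype(int)
    m=((hsv[...,0]<8)|(hsv[...,0]>172))&(hsv[...,1]>90)
    uv=np.argwhere(m)[:,::-1]; Q=P[m]; q=(Q-ring(0))@np.stack([X,Y,Z],1)
    k=(Q[:,2]>.07)&(Q[:,2]<.14); q=q[k]
    print(n,m.sum(),len(q),q.mean(0),q.min(0),q.max(0))
    # residual to ring: expected bow X+14.9,z+21 ; foot X-15,z-21
    # ray cast of mask bbox centre onto plane z=.104
    s=viewer.snapshot(n); f=200/np.tan(np.radians(s["vfov"])/2); A=np.array(s["attitude"]); A=A if A.ndim==2 else R.from_rotvec(A).as_matrix()
    c=cv2.minAreaRect(uv.astype(np.float32))[0]; r=A@np.array([(c[0]+u0-s["cx"])/f,(c[1]+v0-s["cy"])/f,1]); e=np.array(s["eye"]); print("cast",c,e+r*(.104-e[2])/r[2])
F,p=tcp_for(0,0,-.08)
p1=p+np.array([-.03,0,.1]); print("pre",p,"high",p1)
s=readout.read_state();R0=R.from_rotvec(s["tcp_rot"]).as_matrix()
print(delta(F,p1)); print(delta(F,p,F,p1))
E
```

```text
ring [ 0.6041568  -0.00711824  0.104     ]
top 81 73 [ 0.0015853  -0.00036788  0.00300269] [-0.0145984  -0.02871525 -0.02803262] [0.01813413 0.02642441 0.02971519]
cast (16.5, 11.0) [ 0.60636597 -0.00866306  0.104     ]
scene 66 45 [-0.00280295  0.00020894 -0.00026074] [-0.01895474 -0.03027213 -0.02337648] [0.01453631 0.02587643 0.02532416]
cast (15.950000762939453, 16.149999618530273) [ 0.60349986 -0.0107221   0.104     ]
pre [0.55167634 0.04900484 0.16056854] high [0.52167634 0.04900484 0.26056854]
(array([-48.23, -42.01,  -4.67]), array([-0.0919, -0.7819, -0.2198]))
(array([4.96, 0.23, 9.19]), array([0., 0., 0.]))
```

```bash
python3 -m pendant '[{"gripper":-1,"dx":-3,"dy":-2.6,"dz":-0.3},{"gripper":-1,"dx":-3,"dy":-2.6,"dz":-0.3},{"gripper":-1,"dx":-3,"dy":-2.6,"dz":-0.3},{"gripper":-1,"dx":-3,"dy":-2.6,"dz":-0.3},{"gripper":-1,"dx":-3,"dy":-2.6,"dz":-0.3},{"gripper":-1,"dx":-3,"dy":-2.6,"dz":-0.3},{"gripper":-1,"dx":-3,"dy":-2.6,"dz":-0.3},{"gripper":-1,"dx":-3,"dy":-2.6,"dz":-0.3},{"gripper":-1,"dx":-3,"dy":-2.6,"dz":-0.3},{"gripper":-1,"dx":-3,"dy":-2.6,"dz":-0.3},{"gripper":-1,"dx":-3,"dy":-2.6,"dz":-0.3},{"gripper":-1,"dx":-3,"dy":-2.6,"dz":-0.3},{"gripper":-1,"dx":-3,"dy":-2.6,"dz":-0.3},{"gripper":-1,"dx":-3,"dy":-2.6,"dz":-0.3},{"gripper":-1,"dx":-3,"dy":-2.6,"dz":-0.3},{"gripper":-1,"dx":-3,"dy":-2.6,"dz":-0.3}]'
python3 -m pendant '[{"gripper":-1,"ax":-0.0153,"ay":-0.13,"az":-0.0366},{"gripper":-1,"ax":-0.0153,"ay":-0.13,"az":-0.0366},{"gripper":-1,"ax":-0.0153,"ay":-0.13,"az":-0.0366},{"gripper":-1,"ax":-0.0153,"ay":-0.13,"az":-0.0366},{"gripper":-1,"ax":-0.0153,"ay":-0.13,"az":-0.0366},{"gripper":-1,"ax":-0.0153,"ay":-0.13,"az":-0.0366},{"gripper":-1}]'
python3 - <<'E'
from h import *
F,p=tcp_for(0,0,-.06); print(delta(F,p), readout.read_state()["joints"])
s=viewer.snapshot("wrist"); cv2.imwrite("pics/w1.png",s["img"][...,::-1])
E
```

```text
(array([-52.47, -40.76,   6.74]), array([-0.0919, -0.7819, -0.2198])) [ 1.16749556e+00  4.93984891e-01  1.34586860e+00 -1.92768543e-05
  1.30250998e+00 -9.55044607e-02]invalid input at $[0]: expected keys gripper, dx, dy, dz, ax, ay, az
invalid input at $[0]: expected keys gripper, dx, dy, dz, ax, ay, az
```

View pics/w1.png

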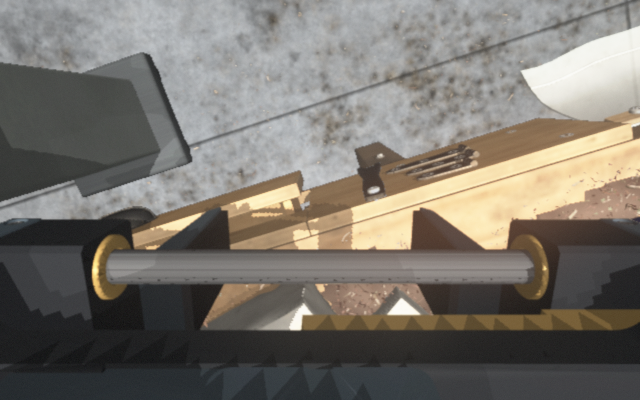

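The arm did not move: every row needs all seven keys. The wrist view still shows the start pose, with fingertips near (215,240) and (430,240).

```bash
python3 -m pendant '[{"gripper":-1,"dx":-3,"dy":-2.6,"dz":-0.3,"ax":0,"ay":0,"az":0},{"gripper":-1,"dx":-3,"dy":-2.6,"dz":-0.3,"ax":0,"ay":0,"az":0},{"gripper":-1,"dx":-3,"dy":-2.6,"dz":-0.3,"ax":0,"ay":0,"az":0},{"gripper":-1,"dx":-3,"dy":-2.6,"dz":-0.3,"ax":0,"ay":0,"az":0},{"gripper":-1,"dx":-3,"dy":-2.6,"dz":-0.3,"ax":0,"ay":0,"az":0},{"gripper":-1,"dx":-3,"dy":-2.6,"dz":-0.3,"ax":0,"ay":0,"az":0},{"gripper":-1,"dx":-3,"dy":-2.6,"dz":-0.3,"ax":0,"ay":0,"az":0},{"gripper":-1,"dx":-3,"dy":-2.6,"dz":-0.3,"ax":0,"ay":0,"az":0},{"gripper":-1,"dx":-3,"dy":-2.6,"dz":-0.3,"ax":0,"ay":0,"az":0},{"gripper":-1,"dx":-3,"dy":-2.6,"dz":-0.3,"ax":0,"ay":0,"az":0},{"gripper":-1,"dx":-3,"dy":-2.6,"dz":-0.3,"ax":0,"ay":0,"az":0},{"gripper":-1,"dx":-3,"dy":-2.6,"dz":-0.3,"ax":0,"ay":0,"az":0},{"gripper":-1,"dx":-3,"dy":-2.6,"dz":-0.3,"ax":0,"ay":0,"az":0},{"gripper":-1,"dx":-3,"dy":-2.6,"dz":-0.3,"ax":0,"ay":0,"az":0},{"gripper":-1,"dx":-3,"dy":-2.6,"dz":-0.3,"ax":0,"ay":0,"az":0},{"gripper":-1,"dx":-3,"dy":-2.6,"dz":-0.3,"ax":0,"ay":0,"az":0}]'
python3 -m pendant '[{"gripper":-1,"dx":0,"dy":0,"dz":0,"ax":-0.0153,"ay":-0.13,"az":-0.0366},{"gripper":-1,"dx":0,"dy":0,"dz":0,"ax":-0.0153,"ay":-0.13,"az":-0.0366},{"gripper":-1,"dx":0,"dy":0,"dz":0,"ax":-0.0153,"ay":-0.13,"az":-0.0366},{"gripper":-1,"dx":0,"dy":0,"dz":0,"ax":-0.0153,"ay":-0.13,"az":-0.0366},{"gripper":-1,"dx":0,"dy":0,"dz":0,"ax":-0.0153,"ay":-0.13,"az":-0.0366},{"gripper":-1,"dx":0,"dy":0,"dz":0,"ax":-0.0153,"ay":-0.13,"az":-0.0366},{"gripper":-1,"dx":0,"dy":0,"dz":0,"ax":0,"ay":0,"az":0}]'
python3 - <<'E'
from h import *
F,p=tcp_for(0,0,-.06); print(delta(F,p), readout.read_state()["joints"])
s=viewer.snapshot("wrist"); cv2.imwrite("pics/w2.png",s["img"][...,::-1])
E
```

```text
time_s: 2.25
ee_pos: [0.5213, 0.0525, 0.262]
tcp_rot: [0.482, 3.104, 0.0]
contact_force: [0.1, 0.7, -0.4]
grip_width: 0.0909
finger_force: 0.0
time_s: 3.12
ee_pos: [0.5223, 0.0431, 0.2624]
tcp_rot: [0.134, 2.412, -0.068]
contact_force: [0.8, 0.2, 1.2]
grip_width: 0.091
finger_force: 0.0
(array([ 4.52,  1.13, 11.49]), array([-0.0364, -0.0585, -0.0206])) [ 0.04705819  0.09405607  2.11989601 -0.51690312  0.23833522 -0.95230487]
```

View pics/w2.png

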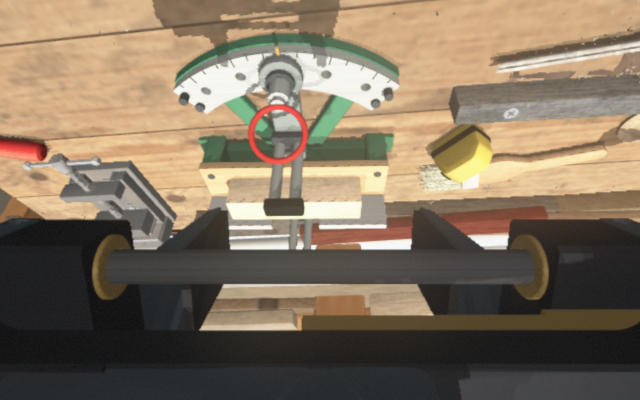

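The ring is clear at (277,134), upright between the fingers, and the left-image finger is the robot's right one. The wrist is close to its singularity (j5 = 0.24), so I'll use a 35° tilt and one fixed azimuth midway through the swing.

```bash
cat >> h.py <<'E'
FR=frame(.13,np.radians(35))
def tgt(phi,lift,adv,lat=0,up=0): return ring(phi,lift)+up*Z+FR@np.array([-.001,FO+lat,adv])
E
python3 - <<'E'
from h import *
p=tgt(0,0,-.08); s=readout.read_state(); R0=R.from_rotvec(s["tcp_rot"]).as_matrix()
print("turn",delta(FR,p)[1]); print("then",delta(FR,p,FR,s["ee_pos"])[0], p)
E
```

```text
turn [-0.1147  0.115  -0.1271]
then [ 2.62 -0.27  9.51] [0.55632826 0.04235358 0.17010574]
```

```bash
python3 -m pendant '[{"gripper":-1,"dx":0,"dy":0,"dz":0,"ax":-0.029,"ay":0.029,"az":-0.032},{"gripper":-1,"dx":0,"dy":0,"dz":0,"ax":-0.029,"ay":0.029,"az":-0.032},{"gripper":-1,"dx":0,"dy":0,"dz":0,"ax":-0.029,"ay":0.029,"az":-0.032},{"gripper":-1,"dx":0,"dy":0,"dz":0,"ax":-0.029,"ay":0.029,"az":-0.032},{"gripper":-1,"dx":0,"dy":0,"dz":0,"ax":0,"ay":0,"az":0}]'
python3 - <<'E'
from h import *
p=tgt(0,0,-.06); s=readout.read_state()
d=delta(FR,p); print("turn",d); print("then",delta(FR,p,FR,s["ee_pos"])[0], p,s["joints"])
E
```

```text
time_s: 3.8
ee_pos: [0.5247, 0.0428, 0.2641]
tcp_rot: [-0.055, 2.522, 0.018]
contact_force: [-0.5, -0.3, -1.0]
grip_width: 0.0914
finger_force: 0.0
turn (array([ 2.9 , -0.17, 11.49]), array([-0.0063,  0.0084, -0.0089]))
then [ 2.8  -0.21 11.51] [0.56778281 0.04297752 0.1537227 ] [-0.0807832   0.0818989   2.03405325  0.17899492  0.41592203 -1.83620341]
```

```bash
python3 -m pendant '[{"gripper":-1,"dx":0.47,"dy":-0.03,"dz":1.9,"ax":-0.006,"ay":0.008,"az":-0.009},{"gripper":-1,"dx":0.47,"dy":-0.03,"dz":1.9,"ax":0,"ay":0,"az":0},{"gripper":-1,"dx":0.47,"dy":-0.03,"dz":1.9,"ax":0,"ay":0,"az":0},{"gripper":-1,"dx":0.47,"dy":-0.03,"dz":1.9,"ax":0,"ay":0,"az":0},{"gripper":-1,"dx":0.47,"dy":-0.03,"dz":1.9,"ax":0,"ay":0,"az":0},{"gripper":-1,"dx":0.47,"dy":-0.03,"dz":1.9,"ax":0,"ay":0,"az":0},{"gripper":-1,"dx":0,"dy":0,"dz":0,"ax":0,"ay":0,"az":0}]'
python3 - <<'E'
from h import *
s=readout.read_state(); print(delta(FR,tgt(0,0,-.06)), delta(FR,tgt(0,0,.018)),s["joints"])
s=viewer.snapshot("wrist"); cv2.imwrite("pics/w3.png",s["img"][...,::-1])
P=cloud(s); I=s["img"]; hsv=cv2.cvtColor(I,cv2.COLOR_RGB2HSV).astype(int)
m=((hsv[...,0]<6)|(hsv[...,0]>174))&(hsv[...,1]>130)&(P[...,2]>.07)&(P[...,2]<.14)&(abs(P[...,0]-.604)<.05)&(abs(P[...,1]+.007)<.06)
q=P[m]; print(len(q),q.min(0),q.max(0),(q.min(0)+q.max(0))/2)
# fingers: dark near points
st=readout.read_state(); T=(P-st["ee_pos"])@R.from_rotvec(st["tcp_rot"]).as_matrix()
k=(abs(T[...,2])<.06)&(abs(T[...,0])<.03)&(abs(T[...,1])<.08)&(s["z_map"]>0)
for side in(-1,1):
    t=T[k&(np.sign(T[...,1])==side)]; 
    for lo,hi in((-.06,-.04),(-.04,-.02),(-.02,-.006),(-.006,.01)):
        u=t[(t[:,2]>lo)&(t[:,2]<hi)]
        if len(u): print(side,lo,len(u),u.min(0).round(4),u.max(0).round(4))
E
```

```text
time_s: 4.68
ee_pos: [0.5663, 0.0422, 0.1546]
tcp_rot: [-0.07, 2.536, 0.023]
contact_force: [-0.1, -1.2, -0.2]
grip_width: 0.0913
finger_force: 0.0
(array([-0.07,  0.07,  0.16]), array([ 0.001 , -0.0062,  0.0001])) (array([-0.12,  0.06,  7.96]), array([ 0.001 , -0.0062,  0.0001])) [-0.0786429   0.35609548  2.09348788  0.69780049  0.11928104 -2.37484082]
1508 [ 0.5857347  -0.03680806  0.08301408] [0.61969961 0.01967396 0.12842757] [ 0.60271715 -0.00856705  0.10572083]
-1 -0.06 1754 [-0.0166 -0.057  -0.06  ] [ 0.0185 -0.0441 -0.04  ]
-1 -0.04 1020 [-0.0166 -0.0562 -0.04  ] [ 0.0183 -0.0443 -0.0201]
-1 -0.02 485 [-0.016 -0.054 -0.02 ] [ 0.0183 -0.0442 -0.006 ]
-1 -0.006 208 [-0.0039 -0.0533 -0.006 ] [ 0.0181 -0.0445  0.0017]
1 -0.06 1374 [-0.0155  0.0459 -0.06  ] [ 0.0183  0.0587 -0.04  ]
1 -0.04 1020 [-0.0162  0.0458 -0.04  ] [ 0.0182  0.0584 -0.02  ]
1 -0.02 485 [-0.0156  0.046  -0.02  ] [ 0.0182  0.0559 -0.006 ]
1 -0.006 209 [-0.0041  0.0462 -0.0058] [0.0179 0.0549 0.0018]
```

View pics/w3.png

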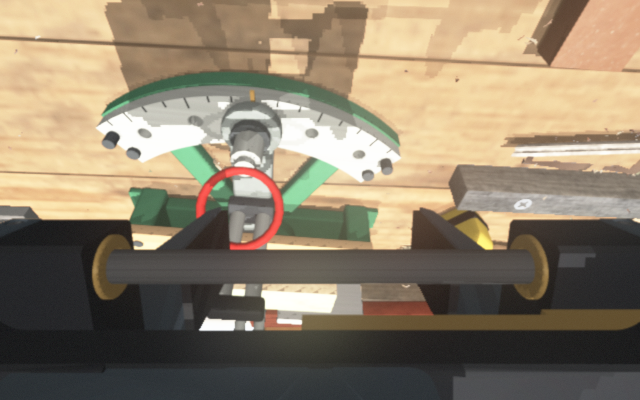

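The ring shows at (240,207) and measures at (0.603,-0.0085,0.106), which agrees with the model. However, j5 is at its lower limit of 0.12. I'll use shut fingers instead: about 20 mm thick, turned 90° so the 32 mm width lies across, and tilted 27°.

```bash
cat >> h.py <<'E'
_F=frame(.09,np.radians(27)); FR=np.stack([_F[:,1],-_F[:,0],_F[:,2]],1); FO=0
def tgt(phi,lift,adv,lat=0,up=0): return ring(phi,lift)+np.array([0,-.0007,.0005])+up*Z+FR@np.array([lat,0,adv])
E
python3 -m pendant '[{"gripper":1,"dx":0,"dy":0,"dz":-2.5,"ax":0,"ay":0,"az":0},{"gripper":1,"dx":0,"dy":0,"dz":-2.5,"ax":0,"ay":0,"az":0},{"gripper":1,"dx":0,"dy":0,"dz":0,"ax":0,"ay":0,"az":0.17},{"gripper":1,"dx":0,"dy":0,"dz":0,"ax":0,"ay":0,"az":0.17},{"gripper":1,"dx":0,"dy":0,"dz":0,"ax":0,"ay":0,"az":0.17},{"gripper":1,"dx":0,"dy":0,"dz":0,"ax":0,"ay":0,"az":0.17},{"gripper":1,"dx":0,"dy":0,"dz":0,"ax":0,"ay":0,"az":0.17},{"gripper":1,"dx":0,"dy":0,"dz":0,"ax":0,"ay":0,"az":0.17},{"gripper":1,"dx":0,"dy":0,"dz":0,"ax":0,"ay":0,"az":0.17},{"gripper":1,"dx":0,"dy":0,"dz":0,"ax":0,"ay":0,"az":0.17},{"gripper":1,"dx":0,"dy":0,"dz":0,"ax":0,"ay":0,"az":0.17},{"gripper":1,"dx":0,"dy":0,"dz":0,"ax":0,"ay":0,"az":0}]'
python3 - <<'E'
from h import *
p=tgt(0,0,-.06); s=readout.read_state()
print("turn",delta(FR,p)); print("then",delta(FR,p,FR,s["ee_pos"])[0], p,s["joints"])
E
```

```text
time_s: 6.22
ee_pos: [0.5378, 0.0401, 0.1976]
tcp_rot: [1.782, 1.965, 0.591]
contact_force: [0.9, 0.2, -0.2]
grip_width: 0.0005
finger_force: 0.0
turn (array([-5.06,  0.51,  5.33]), array([ 0.1369, -0.0172,  0.0773]))
then [-4.89  1.62  5.27] [ 0.57692021 -0.00821094  0.15796039] [-0.09040417  0.22976736  2.10272859  0.38196621  0.22173843 -0.53569122]
```

```bash
python3 -m pendant '[{"gripper":1,"dx":0,"dy":0,"dz":0,"ax":0.07,"ay":-0.009,"az":0.039},{"gripper":1,"dx":0,"dy":0,"dz":0,"ax":0.067,"ay":-0.008,"az":0.038},{"gripper":1,"dx":-1.6,"dy":0.54,"dz":1.75,"ax":0,"ay":0,"az":0},{"gripper":1,"dx":-1.6,"dy":0.54,"dz":1.75,"ax":0,"ay":0,"az":0},{"gripper":1,"dx":-1.6,"dy":0.54,"dz":1.75,"ax":0,"ay":0,"az":0},{"gripper":1,"dx":0,"dy":0,"dz":0,"ax":0,"ay":0,"az":0}]'
python3 - <<'E'
from h import *
s=readout.read_state(); print(delta(FR,tgt(0,0,-.06)), delta(FR,tgt(0,0,.018)),s["joints"])
s=viewer.snapshot("wrist"); cv2.imwrite("pics/w4.png",s["img"][...,::-1])
P=cloud(s); I=s["img"]; hsv=cv2.cvtColor(I,cv2.COLOR_RGB2HSV).astype(int)
st=readout.read_state(); RT=R.from_rotvec(st["tcp_rot"]).as_matrix(); T=(P-st["ee_pos"])@RT
m=((hsv[...,0]<6)|(hsv[...,0]>174))&(hsv[...,1]>130)&(P[...,2]>.07)&(P[...,2]<.14)&(abs(P[...,0]-.604)<.05)&(abs(P[...,1]+.007)<.06)
q=P[m]; print(len(q)); 
if len(q): print(q.min(0),q.max(0),(q.min(0)+q.max(0))/2, "tool:",T[m].min(0),T[m].max(0))
k=(abs(T[...,0])<.03)&(abs(T[...,1])<.03)&(T[...,2]<.004)&(T[...,2]>-.05)&(s["z_map"]>0)
t=T[k]; print(len(t), t.min(0),t.max(0)) if k.any() else 0
E
```

```text
time_s: 6.98
ee_pos: [0.5772, -0.0078, 0.1569]
tcp_rot: [1.942, 1.978, 0.475]
contact_force: [-0.8, 0.6, 0.3]
grip_width: 0.0004
finger_force: 0.0
(array([-0.04,  0.02, -0.11]), array([ 0.0007, -0.001 ,  0.0039])) (array([-0.05,  0.02,  7.69]), array([ 0.0007, -0.001 ,  0.0039])) [-0.16849556  0.35410156  1.95249409  0.22814701  0.37896668 -0.37967792]
1064
[ 0.58662414 -0.03278264  0.08349558] [0.62201534 0.02052942 0.12897543] [ 0.60431974 -0.00612661  0.10623551] tool: [-0.02607876 -0.02368642  0.04335918] [0.02714312 0.02651938 0.07106481]
1067 [ 0.01481266 -0.00930939 -0.04979875] [0.0185305  0.01005    0.00156611]
```

View pics/w4.png

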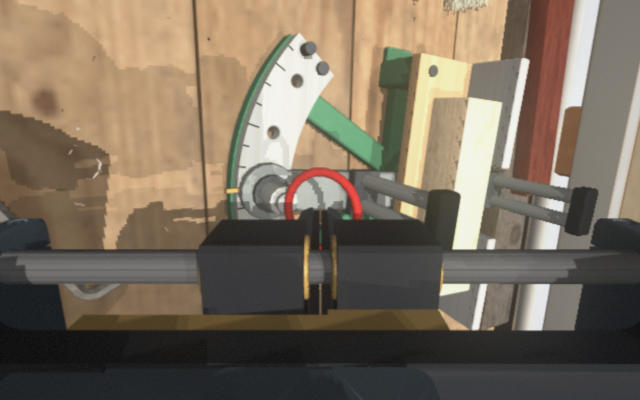

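The closed fingertips at about (320,215) point into the red ring at (322,205). They are centred to about 1.5 mm and j5 is healthy at 0.38, so I'll insert.

```bash
python3 -m pendant '[{"gripper":1,"dx":0,"dy":0.1,"dz":1.5,"ax":0,"ay":0,"az":0},{"gripper":1,"dx":0,"dy":0,"dz":1.5,"ax":0,"ay":0,"az":0},{"gripper":1,"dx":0,"dy":0,"dz":1,"ax":0,"ay":0,"az":0},{"gripper":1,"dx":0,"dy":0,"dz":1,"ax":0,"ay":0,"az":0},{"gripper":1,"dx":0,"dy":0,"dz":0,"ax":0,"ay":0,"az":0}]'
python3 -m pendant '[{"gripper":1,"dx":0,"dy":0,"dz":0.7,"ax":0,"ay":0,"az":0},{"gripper":1,"dx":0,"dy":0,"dz":0.7,"ax":0,"ay":0,"az":0},{"gripper":1,"dx":0,"dy":0,"dz":0.6,"ax":0,"ay":0,"az":0},{"gripper":1,"dx":0,"dy":0,"dz":0.6,"ax":0,"ay":0,"az":0},{"gripper":1,"dx":0,"dy":0,"dz":0,"ax":0,"ay":0,"az":0}]'
python3 - <<'E'
from h import *
s=readout.read_state(); print(delta(FR,tgt(0,0,.018)),s["joints"], "up in tool",FR.T@Z)
E
```

```text
time_s: 7.65
ee_pos: [0.6004, -0.0062, 0.1122]
tcp_rot: [1.945, 1.977, 0.476]
contact_force: [0.2, 0.4, -0.1]
grip_width: 0.0007
finger_force: 0.0
time_s: 8.28
ee_pos: [0.6124, -0.0061, 0.0895]
tcp_rot: [1.944, 1.977, 0.476]
contact_force: [-0.0, 0.0, -0.4]
grip_width: 0.0004
finger_force: 0.4
(array([-0.16, -0.05,  0.09]), array([ 0.0005, -0.0022,  0.0015])) [-0.15259164  0.51718607  1.93592413  0.33945272  0.23569886 -0.48131608] up in tool [ 0.          0.4539905  -0.89100652]
```

```bash
python3 -m pendant '[{"gripper":1,"dx":-0.15,"dy":0.15,"dz":0,"ax":0,"ay":0,"az":0},{"gripper":1,"dx":0,"dy":0.15,"dz":0,"ax":0,"ay":0,"az":0},{"gripper":1,"dx":0,"dy":0,"dz":0,"ax":0,"ay":0,"az":0}]'
python3 -m pendant '[{"gripper":1,"dx":0,"dy":0.1,"dz":-0.2,"ax":0,"ay":0,"az":0},{"gripper":1,"dx":0,"dy":0.1,"dz":-0.2,"ax":0,"ay":0,"az":0},{"gripper":1,"dx":0,"dy":0,"dz":0,"ax":0,"ay":0,"az":0}]'
```

```text
time_s: 8.65
ee_pos: [0.6146, -0.0075, 0.0912]
tcp_rot: [1.945, 1.977, 0.476]
contact_force: [-2.7, -0.5, -0.4]
grip_width: 0.0002
finger_force: 1.4
time_s: 9.02
ee_pos: [0.6144, -0.0075, 0.0956]
tcp_rot: [1.945, 1.977, 0.476]
contact_force: [-4.4, -0.5, -7.3]
grip_width: 0.0001
finger_force: 3.7
```

Contact has begun at 7 N down. I'll lift straight up.

```bash
python3 -m pendant '[{"gripper":1,"dx":0,"dy":0.14,"dz":-0.27,"ax":0,"ay":0,"az":0},{"gripper":1,"dx":0,"dy":0.14,"dz":-0.27,"ax":0,"ay":0,"az":0},{"gripper":1,"dx":0,"dy":0.14,"dz":-0.27,"ax":0,"ay":0,"az":0},{"gripper":1,"dx":0,"dy":0,"dz":0,"ax":0,"ay":0,"az":0}]'
python3 -m pendant '[{"gripper":1,"dx":0,"dy":0.14,"dz":-0.27,"ax":0,"ay":0,"az":0},{"gripper":1,"dx":0,"dy":0.14,"dz":-0.27,"ax":0,"ay":0,"az":0},{"gripper":1,"dx":0,"dy":0,"dz":0,"ax":0,"ay":0,"az":0},{"gripper":1,"dx":0,"dy":0,"dz":0,"ax":0,"ay":0,"az":0}]'
cat >> h.py <<'E'
def look(n,save=None):
    s=viewer.snapshot(n); P=cloud(s); I=s["img"]
    if save: cv2.imwrite(f"pics/{save}.png",I[...,::-1])
    hsv=cv2.cvtColor(I,cv2.COLOR_RGB2HSV).astype(int)
    m=((hsv[...,0]<6)|(hsv[...,0]>174))&(hsv[...,1]>130)&(P[...,2]>.07)&(P[...,2]<.165)&(abs(P[...,0]-.61)<.05)&(abs(P[...,1]+.03)<.08)
    q=P[m]; print(n,len(q))
    if len(q): print(np.percentile(q,2,axis=0).round(4),np.percentile(q,98,axis=0).round(4),np.median(q,axis=0).round(4))
E
python3 -c "
from h import *
look('wrist','w5'); look('scene')"
```

```text
time_s: 9.52
ee_pos: [0.6145, -0.0075, 0.1049]
tcp_rot: [1.945, 1.977, 0.476]
contact_force: [-5.1, 0.5, -7.9]
grip_width: 0.0002
finger_force: 4.2
time_s: 10.02
ee_pos: [0.6145, -0.0075, 0.1109]
tcp_rot: [1.945, 1.977, 0.476]
contact_force: [-5.5, -0.9, -8.1]
grip_width: 0.0005
finger_force: 4.5
wrist 1056
[0.5912 0.0067 0.105 ] [0.6161 0.0205 0.137 ] [0.6044 0.0161 0.1224]
scene 29
[ 0.588  -0.0009  0.1027] [0.6161 0.0197 0.1448] [0.6075 0.0115 0.1259]
```

View pics/w5.png

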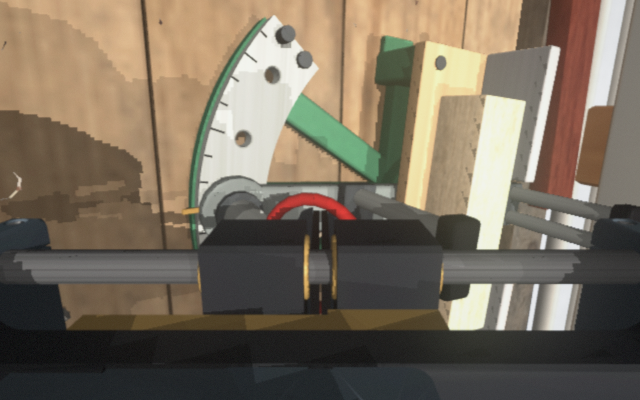

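The ring is riding on the fingers at (310,208) and has risen about 18 mm, with 8 N down. Next comes the swing along the arc.

```bash
python3 -c "
from h import *
p0=np.array([.6145,-.0075,.1109]); pr=p0
RT=R.from_rotvec(readout.read_state()['tcp_rot']).as_matrix()
for ph in np.arange(.04,.33,.04):
    p=piv*[1,1,0]+R.from_rotvec([0,0,ph]).apply(p0-piv); print(ph.round(2),p.round(4),(RT.T@(p-pr)*100).round(3)); pr=p
"
```

```text
0.04 [ 0.6142 -0.0135  0.1109] [-0.597 -0.04  -0.021]
0.08 [ 0.614  -0.0195  0.1109] [-0.598 -0.018 -0.01 ]
0.12 [ 0.6142 -0.0254  0.1109] [-0.599  0.003  0.001]
0.16 [ 0.6145 -0.0314  0.1109] [-0.598  0.024  0.011]
0.2 [ 0.6151 -0.0374  0.1109] [-0.596  0.046  0.022]
0.24 [ 0.616  -0.0433  0.1109] [-0.594  0.067  0.033]
0.28 [ 0.6171 -0.0492  0.1109] [-0.59   0.088  0.044]
0.32 [ 0.6184 -0.055   0.1109] [-0.586  0.109  0.055]
```

```bash
python3 -m pendant '[{"gripper":1,"dx":-0.3,"dy":-0.02,"dz":-0.01,"ax":0,"ay":0,"az":0},{"gripper":1,"dx":-0.3,"dy":-0.02,"dz":-0.01,"ax":0,"ay":0,"az":0},{"gripper":1,"dx":-0.3,"dy":-0.01,"dz":-0.005,"ax":0,"ay":0,"az":0},{"gripper":1,"dx":-0.3,"dy":-0.01,"dz":-0.005,"ax":0,"ay":0,"az":0},{"gripper":1,"dx":-0.3,"dy":0,"dz":0,"ax":0,"ay":0,"az":0},{"gripper":1,"dx":-0.3,"dy":0,"dz":0,"ax":0,"ay":0,"az":0},{"gripper":1,"dx":-0.3,"dy":0.01,"dz":0.005,"ax":0,"ay":0,"az":0},{"gripper":1,"dx":-0.3,"dy":0.01,"dz":0.005,"ax":0,"ay":0,"az":0},{"gripper":1,"dx":-0.3,"dy":0.02,"dz":0.01,"ax":0,"ay":0,"az":0},{"gripper":1,"dx":-0.3,"dy":0.02,"dz":0.01,"ax":0,"ay":0,"az":0},{"gripper":1,"dx":0,"dy":0,"dz":0,"ax":0,"ay":0,"az":0}]'
python3 -c "
from h import *
look('wrist','w6'); look('scene');look('top')
print(ring(.2),ring(.262))
s=readout.read_state(); print(s['joints'])"
```

```text
time_s: 11.5
ee_pos: [0.6142, -0.0374, 0.1103]
tcp_rot: [1.946, 1.978, 0.475]
contact_force: [-11.1, -0.9, -7.4]
grip_width: 0.0006
finger_force: 6.8
wrist 1134
[ 0.5893 -0.0234  0.1033] [ 0.6146 -0.008   0.1367] [ 0.6024 -0.0127  0.1227]
scene 29
[ 0.586  -0.0331  0.0977] [ 0.6172 -0.01    0.1511] [ 0.6067 -0.0207  0.13  ]
top 15
[ 0.6154 -0.0556  0.1332] [ 0.6216 -0.0286  0.1439] [ 0.6181 -0.0437  0.1403]
[ 0.60493677 -0.03905541  0.104     ] [ 0.60647206 -0.04885428  0.104     ]
[-0.22010507  0.48021745  1.90839789  0.3573891   0.31372288 -0.55293423]
```

View pics/w6.png

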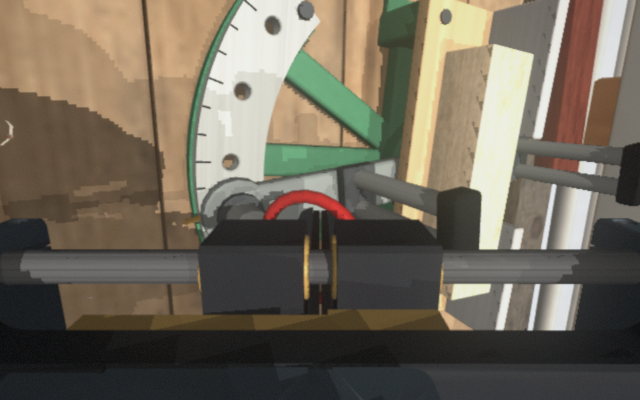

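The arm has swung roughly 0.19 rad: the square-cut hole is now exposed at (230,161) and the ring is still up on the fingers. I'll let the nose down onto the quadrant, then ride it over the hole.

```bash
python3 -m pendant '[{"gripper":1,"dx":0,"dy":-0.13,"dz":0.24,"ax":0,"ay":0,"az":0},{"gripper":1,"dx":0,"dy":-0.13,"dz":0.24,"ax":0,"ay":0,"az":0},{"gripper":1,"dx":0,"dy":-0.13,"dz":0.24,"ax":0,"ay":0,"az":0},{"gripper":1,"dx":0,"dy":-0.13,"dz":0.24,"ax":0,"ay":0,"az":0},{"gripper":1,"dx":0,"dy":0,"dz":0,"ax":0,"ay":0,"az":0}]'
python3 -m pendant '[{"gripper":1,"dx":-0.3,"dy":0.03,"dz":0.015,"ax":0,"ay":0,"az":0},{"gripper":1,"dx":-0.3,"dy":0.03,"dz":0.015,"ax":0,"ay":0,"az":0},{"gripper":1,"dx":0,"dy":0,"dz":0,"ax":0,"ay":0,"az":0}]'
python3 -c "
from h import *
look('wrist')"
```

```text
time_s: 12.28
ee_pos: [0.6161, -0.0378, 0.1008]
tcp_rot: [1.943, 1.975, 0.478]
contact_force: [-2.9, 0.5, -0.1]
grip_width: 0.0005
finger_force: 2.2
time_s: 12.65
ee_pos: [0.6169, -0.0439, 0.1007]
tcp_rot: [1.943, 1.975, 0.478]
contact_force: [-2.0, -1.6, 0.4]
grip_width: 0.0004
finger_force: 2.1
wrist 1120
[ 0.5903 -0.0273  0.1016] [ 0.6142 -0.0141  0.133 ] [ 0.6021 -0.0184  0.1192]
```

```bash
python3 -m pendant '[{"gripper":1,"dx":-0.3,"dy":0.04,"dz":0.02,"ax":0,"ay":0,"az":0},{"gripper":1,"dx":-0.2,"dy":0.02,"dz":0.01,"ax":0,"ay":0,"az":0},{"gripper":1,"dx":0,"dy":0,"dz":0,"ax":0,"ay":0,"az":0}]'
python3 -c "
from h import *
look('wrist')"
```

```text
time_s: 13.08
ee_pos: [0.6163, -0.0489, 0.0994]
tcp_rot: [1.945, 1.977, 0.476]
contact_force: [-3.1, -5.5, -9.9]
grip_width: 0.0004
finger_force: 5.1
wrist 1098
[ 0.5905 -0.0339  0.0956] [ 0.615  -0.0195  0.1278] [ 0.6027 -0.024   0.114 ]
```

The pin has dropped into the hole and the ring now rests on the finger at 10 N. I'll lower it the rest of the way.

```bash
python3 -m pendant '[{"gripper":1,"dx":0,"dy":-0.13,"dz":0.24,"ax":0,"ay":0,"az":0},{"gripper":1,"dx":0,"dy":-0.13,"dz":0.24,"ax":0,"ay":0,"az":0},{"gripper":1,"dx":0,"dy":-0.13,"dz":0.24,"ax":0,"ay":0,"az":0},{"gripper":1,"dx":0,"dy":-0.1,"dz":0.2,"ax":0,"ay":0,"az":0},{"gripper":1,"dx":0,"dy":0,"dz":0,"ax":0,"ay":0,"az":0}]'
python3 -c "
from h import *
look('wrist')"
```

```text
time_s: 13.75
ee_pos: [0.6169, -0.0491, 0.0897]
tcp_rot: [1.944, 1.975, 0.477]
contact_force: [-2.2, -4.3, -0.6]
grip_width: 0.0004
finger_force: 2.9
wrist 1067
[ 0.5908 -0.0325  0.0906] [ 0.6141 -0.0198  0.1217] [ 0.6024 -0.024   0.1082]
```

```bash
python3 -m pendant '[{"gripper":1,"dx":-0.1,"dy":-0.15,"dz":0,"ax":0,"ay":0,"az":0},{"gripper":1,"dx":-0.1,"dy":-0.15,"dz":0,"ax":0,"ay":0,"az":0},{"gripper":1,"dx":0,"dy":0,"dz":0,"ax":0,"ay":0,"az":0}]'
python3 -c "
from h import *
look('wrist')"
```

```text
time_s: 14.18
ee_pos: [0.6143, -0.0508, 0.0884]
tcp_rot: [1.944, 1.976, 0.477]
contact_force: [0.5, -0.8, -0.6]
grip_width: 0.0003
finger_force: 0.4
wrist 1175
[ 0.5902 -0.0343  0.09  ] [ 0.6149 -0.02    0.1226] [ 0.6025 -0.0246  0.1087]
```

The finger is free inside the ring. I'll withdraw it along its own axis.

```bash
python3 -m pendant '[{"gripper":1,"dx":0,"dy":0,"dz":-0.7,"ax":0,"ay":0,"az":0},{"gripper":1,"dx":0,"dy":0,"dz":-0.8,"ax":0,"ay":0,"az":0},{"gripper":1,"dx":0,"dy":0,"dz":-0.8,"ax":0,"ay":0,"az":0},{"gripper":1,"dx":0,"dy":0,"dz":0,"ax":0,"ay":0,"az":0}]'
python3 -m pendant '[{"gripper":1,"dx":0,"dy":0,"dz":-1.5,"ax":0,"ay":0,"az":0},{"gripper":1,"dx":0,"dy":0,"dz":-2,"ax":0,"ay":0,"az":0},{"gripper":1,"dx":0,"dy":0,"dz":-3,"ax":0,"ay":0,"az":0},{"gripper":1,"dx":0,"dy":0,"dz":-3,"ax":0,"ay":0,"az":0},{"gripper":1,"dx":0,"dy":0,"dz":-3,"ax":0,"ay":0,"az":0},{"gripper":1,"dx":0,"dy":0,"dz":0,"ax":0,"ay":0,"az":0},{"gripper":1,"dx":0,"dy":0,"dz":0,"ax":0,"ay":0,"az":0}]'
python3 -c "
from h import *
look('wrist','w7');look('scene');print(ring(.262))"
```

```text
time_s: 14.72
ee_pos: [0.6035, -0.0509, 0.1095]
tcp_rot: [1.943, 1.976, 0.477]
contact_force: [-0.6, -0.6, 0.3]
grip_width: 0.0008
finger_force: 0.0
time_s: 15.6
ee_pos: [0.5465, -0.052, 0.22]
tcp_rot: [1.944, 1.976, 0.477]
contact_force: [0.4, -0.4, 0.1]
grip_width: 0.0005
finger_force: 0.0
wrist 940
[ 0.5896 -0.0717  0.0851] [ 0.6227 -0.0211  0.1285] [ 0.6057 -0.0422  0.1099]
scene 18
[ 0.5888 -0.0706  0.0845] [ 0.6201 -0.0212  0.126 ] [ 0.5977 -0.0435  0.0937]
[ 0.60647206 -0.04885428  0.104     ]
```

View pics/w7.png

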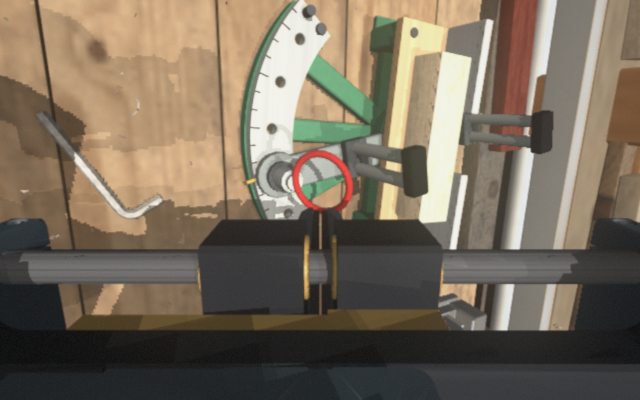

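The ring is clear of the finger at (322,180). Its heights of 0.085–0.129 match home, it sits over the first hole to the right, and the maple blank has not moved.

```bash
python3 -c "
from station import robot
print(robot.close_job())"
```

```text
the job is handed in; nothing more can be done
None
```

The jig is handed in at its first mitre angle: by camera the pin sits fully home in the first hole to the right (arm about 0.25 rad), and the finger is out of the ring. The maple blank looked unmoved, and no contact force stood out in the readings; the system gave no verdict.

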